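# Put the containers away after the sample session

### The job

Clear the five loose containers off the bench to where their kind is kept: stand both square bottles in the free bays of the bottle carrier, both narrow tubes in the free cells of the tube rack, and the round jar in the steel tray beside the jar already there. Keep each one upright and set it down rather than dropping it, so that all five end standing flat on the floor of their own holder and let go; leave the tip box and the timer where they are.

Things in the scene. Friction and masses are not known exactly. Their poses are not given: they have to be found in the camera images.
- bottle_large_mid (a point): Loose large square bottle, frosted plastic, 106 mm tall: body 48 x 48 mm (faces along its x and y), 68 mm high, then a neck and a ribbed white screw cap 38 mm across, the top 22 mm (grip it here, above the body). The point is on its axis, half-way up, 53 mm above its underside. Stands upright, z up; yaw varies. Turn its sides roughly parallel to the carrier's bay walls. 0.15 kg.
- bottle_small_mid (a point): Loose small square bottle, frosted plastic, 86 mm tall: body 40 x 40 mm (faces along its x and y), 52 mm high, then a neck and a ribbed white screw cap 32 mm across, the top 20 mm (grip it here, above the body). The point is on its axis, half-way up, 43 mm above its underside. Stands upright, z up; yaw varies. 0.08 kg.
- tube_tall_mid (a point): Loose tall round self-standing tube, frosted plastic, flat foot, 117 mm tall, body 29 mm in diameter, white screw cap 35 mm in diameter that takes up the top 14 mm. The point is on its axis, half-way up, 58.5 mm above its underside. Stands upright, z up. Goes in the tube rack. About 0.06 kg.
- tube_short_mid (a point): Loose short round self-standing tube, like the tall one but 85 mm tall: flat foot, body 29 mm in diameter, white screw cap 35 mm in diameter that takes up the top 14 mm. The point is on its axis, half-way up, 42.5 mm above its underside. Stands upright, z up. Goes in the tube rack. About 0.04 kg.
- jar_mid (a point): Loose squat round specimen jar, frosted plastic, 62 mm tall, body 46 mm in diameter, white screw lid 50 mm in diameter that takes up the top 16 mm. The point is on its axis, half-way up, 31 mm above its underside. Stands upright, z up. Goes in the steel tray. About 0.07 kg.
- bottle_carrier: Grey bottle carrier, fixed: open box 156 x 156 mm, walls 42 mm high, floor 4 mm thick, parted by 4 mm walls into 2 x 2 bays, each 72 mm square inside. Origin: centre of its underside; z up, x and y along its sides; bay centres at x and y = +-38 mm. The bays at x = +38 hold a fixed large (y = +38, top at 110 mm) and small bottle (y = -38); those at x = -38 are free, one per loose bottle.
- tube_rack: Beige tube rack, fixed: open box 54 (x) by 204 mm (y), walls 45 mm high, floor 4 mm thick, with a row of four cells, 46 mm square inside. Origin: centre of its underside; z up, y along the row; cell centres x = 0, y = -75, -25, 25, 75 mm. End cells hold fixed tubes (tall at +75, top at 121 mm; short at -75); the middle two are free. Neighbouring caps are 15 mm apart: put fingers across the row.
- steel_tray: Low stainless-steel tray, fixed: 110 mm (x) by 170 mm (y), walls 22 mm high and 4 mm thick, floor 4 mm thick. Origin: centre of its underside, on the bench; z up, x and y along its sides. A jar (fixed, like the loose one) already stands in it at x = +4, y = +42 mm; the rest of the floor is free, the middle of the free part being at x = 0, y = -40 mm.
- tip_box_mid (a point): Bystander: closed pipette-tip box, blue-grey base and clear lid, 82 x 122 x 66 mm, loose. The point is at its centre. Leave it alone.
- timer_mid (a point): Bystander: flat white bench timer, 70 x 66 x 22 mm, loose. The point is at its centre. Leave it alone.

How it is judged:
At the end, for the whole second after the job is handed in: Both square bottles stand upright (within 0.1 rad) on the floor of the bottle carrier, both tubes on the floor of the tube rack and the jar on the floor of the steel tray (heights within 5 mm of standing flat), all at rest and let go (x of bottle_large_mid in the frame of bottle_carrier between -0.072 and 0.072 m and y of bottle_large_mid in the frame of bottle_carrier between -0.072 and 0.072 m and z of bottle_large_mid in the frame of bottle_carrier between 0.052 and 0.062 m and angle between each of bottle_large_mid, bottle_small_mid, tube_tall_mid, tube_short_mid, jar_mid's own z axis and vertical below 0.1 rad and linear speed of each of bottle_large, bottle_small, tube_tall, tube_short, jar below 0.02 m/s and x of bottle_small_mid in the frame of bottle_carrier between -0.072 and 0.072 m and y of bottle_small_mid in the frame of bottle_carrier between -0.072 and 0.072 m and z of bottle_small_mid in the frame of bottle_carrier between 0.042 and 0.052 m and x of tube_tall_mid in the frame of tube_rack between -0.022 and 0.022 m and y of tube_tall_mid in the frame of tube_rack between -0.1 and 0.1 m and z of tube_tall_mid in the frame of tube_rack between 0.0575 and 0.0675 m and x of tube_short_mid in the frame of tube_rack between -0.022 and 0.022 m and y of tube_short_mid in the frame of tube_rack between -0.1 and 0.1 m and z of tube_short_mid in the frame of tube_rack between 0.0415 and 0.0515 m and x of jar_mid in the frame of steel_tray between -0.05 and 0.05 m and y of jar_mid in the frame of steel_tray between -0.08 and 0.08 m and z of jar_mid in the frame of steel_tray between 0.03 and 0.04 m); the robot touches nothing.
It fails at once if a container is tipped by more than 0.6 rad (angle between any of bottle_large_mid, bottle_small_mid, tube_tall_mid, tube_short_mid, jar_mid's own z axis and vertical above 0.6 rad).
It fails at once if a container is dropped (moves faster than 0.5 m/s while not held, a fall of about 13 mm) ((linear speed of bottle_large above 0.5 m/s and contact force between the fingers and bottle_large below 0.05 N) or (linear speed of bottle_small above 0.5 m/s and contact force between the fingers and bottle_small below 0.05 N) or (linear speed of tube_tall above 0.5 m/s and contact force between the fingers and tube_tall below 0.05 N) or (linear speed of tube_short above 0.5 m/s and contact force between the fingers and tube_short below 0.05 N) or (linear speed of jar above 0.5 m/s and contact force between the fingers and jar below 0.05 N)).
It fails at once if the tip box or the timer is pushed more than 20 mm (distance of any of tip_box_mid, timer_mid from where it was at the start of the episode above 0.02 m).
It also fails if it takes over 122 s, if anything falls off the work surface, if the arm or the gripper's body presses on something with over 40 N, if the wrist force passes 120 N, or if a joint passes its speed limit or range.

### The arm

A 6-joint arm with a two-finger parallel gripper is mounted at the origin on the work surface. World frame = base frame: x ahead of the robot, y to its left, z up, the work surface at z = 0. Lengths are in m, angles in rad, forces in N, time in s.
With the tool pointing down it reaches from about 0.35 to 0.775 m from the base axis. Payload 5.5 kg.
Tool frame: the origin (TCP) lies midway between the tips of the shut fingers; the grasp point (between the pads) lies 19 mm behind it; z points along the fingers, y is the direction in which the jaws open and shut (so a half turn about z gives the same grasp; the last joint's range is limited). The gripper opens to 85 mm and grips with 20 to 120 N. Pads are 22 mm wide; open, the fingers measure 114 mm over their backs; the gripper's body (76 mm by 85 mm) begins 54 mm behind the grasp point. The pads swing forward as they close: fully open they stand 13 mm farther back than shut.
Start: joints at [-1.443, 0.313, 0.046, 1.304, 0, 1.431], TCP at [0.152, -0.555, 0.231] pointing down, gripper open.
Joint ranges: [-2.76, 2.76], [-0.86, 1.69], [-1.03, 1.26], [-2.2, 2.34], [-1.47, 1.5], [-3.14, 3.14]. Speed limits (rad/s): [2.57, 2.57, 3.14, 3.14, 3.14, 3.14].

### API

Orientations are given as a unit quaternion [w, x, y, z].
In Python, from workcell import env gives the robot as it stands.
- The arm moves only by the shell command python3 -m creep 'ROWS' [OPENING] [FORCE]. ROWS is JSON, a list of rows, each a list of 6 numbers: the shift along the tool's x, y, z in m, then the turn, a rotation vector about the tool's x, y, z in degrees. A call has exactly 8 rows; each row is the pose to reach, as a shift and turn from the pose commanded when the call began, along the tool's axes at that moment; what a row does not reach only later rows make up. A row lasts 1/10 s, in which the tool goes at most 50 mm and 8.59 degrees, less where a joint would pass 70% of its speed; a pose out of reach is approached as far as the arm can. A call with a gripper value outside its range is refused whole. OPENING is the finger opening in m, from 0 to 0.0854, set as the call begins (- or left out, the last holds). The fingers move at their own pace and stop on an object; FORCE is the grip in N (left out, the last holds). Time passes only in rows, so rows that repeat a pose let the fingers close, or fill a call up. It gives the time, the measured TCP pose, the force and the opening at its end, in the units of the state.
- env.get_state(): the state, without advancing time (a new reading comes with each control period).
- env.read_camera(name): name is "scene" or "top" or "wrist"; returns (picture, depth): 400x640x3 uint8, blue, green, red; 400x640 float32, m along the optical axis (not along the pixel's ray), 0 where there is no reading.
- env.camera_params(name): a dict with "fx", "fy", "cx", "cy" (pixels), "k1" (the pictures are not rectified: a ray, as slopes to the right and down, at radius r is drawn at 1 + k1 r^2 times it, then the intrinsics apply), "position" and "orientation" of the camera in the world. Camera axes: x right, y up, looking along -z (the intrinsics and any distortion apply to the point x, -y, -z); pixel columns grow to the right and rows downward; lengths in m; the calibration is good to about 2 mm. A picture is of the moment at which its call begins: read the wrist's pose just before it. camera_params takes no time and is no camera call; for the wrist camera it gives the pose at the moment of the call.
- env.hand_in(): hands the job in, once; it reports no verdict.
The state is a dict: "clock": time; "joint_pos": joint angles; "qvel": joint speeds; "tau": joint torques, N m; "tcp_pos": TCP position; "orientation": TCP orientation; "wrist_force": force on the tool from outside, world axes, zero at the start; "ft_torque": the same for the moment, N m; "finger_gap": finger opening in m.
Only numpy, scipy, OpenCV 4.12 (cv2) and the standard library are available. Lean on these libraries where they do the work, as an engineer would, in place of code of your own. Each camera call takes 0.05 s, during which the arm holds its last target. There are 200 camera calls.

## Working session

There is one attempt and no reset: what is moved stays moved. The work goes in short steps, Python scripts to look and compute and a shell command to move; the robot and the scene stay as the last step left them, time stands still between calls to the robot, and variables do not carry over. Pictures are saved under pics/ and viewed, about 12 in all and at most 16, crops included, and the job is handed in when it is done.

```bash
ls; mkdir -p pics
python3 - <<'E'
from workcell import env
import cv2,numpy as np
print(env.get_state())
for n in("scene","top"):
    p,d=env.read_camera(n); cv2.imwrite(f"pics/{n}0.png",p); np.save(f"{n}0.npy",d); print(n,env.camera_params(n))
E
```

```text
pics
{'clock': 0.0, 'joint_pos': array([-1.44258909e+00,  3.13979450e-01,  4.49808602e-02,  1.30359454e+00,
       -7.87384279e-06,  1.43119403e+00]), 'qvel': array([-0.00203896,  0.00012785, -0.00165026, -0.00170827, -0.0012224 ,
       -0.00167587]), 'tau': array([-3.65410706e-04, -4.80635440e+01,  2.98529434e+01,  1.95234414e-02,
       -5.31542435e-05,  1.86299735e-05]), 'tcp_pos': array([ 0.15207787, -0.55399764,  0.23042156]), 'orientation': array([-8.98409253e-04,  9.91047744e-01,  1.33504914e-01,  1.18178660e-06]), 'wrist_force': array([ 0.0272416 , -0.03054452,  0.17318222]), 'ft_torque': array([-0.00606379,  0.02391769, -0.01106444]), 'finger_gap': 0.08536203131793335}
scene {'fx': 444.09377129752875, 'fy': 444.09377129752875, 'cx': 323.4830032172092, 'cy': 196.5197623638658, 'k1': -0.036806549347890224, 'position': array([ 1.16493014, -0.07369328,  1.05103851]), 'orientation': array([0.70089378, 0.21586365, 0.19169112, 0.65223102])}
top {'fx': 477.64641719385014, 'fy': 477.64641719385014, 'cx': 315.56856330657956, 'cy': 196.55043838434392, 'k1': 0.03286514206148528, 'position': array([ 0.44847517, -0.00584174,  1.46337657]), 'orientation': array([-0.70187205, -0.02523911,  0.01317053,  0.7117339 ])}
```

View pics/top0.png

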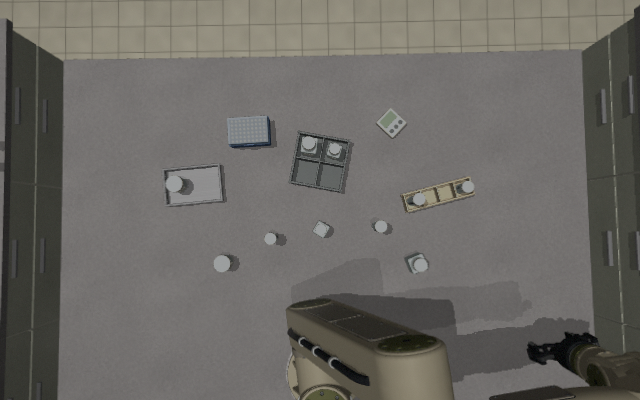

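View pics/scene0.png

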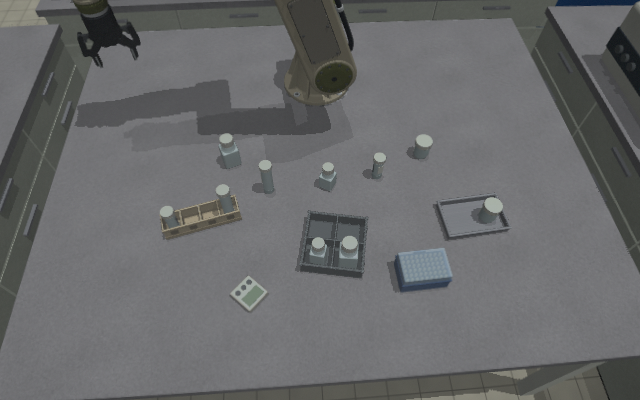

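Top view: jar (222,263), short tube (271,239), small bottle (321,229), tall tube (381,227), large bottle (418,264); carrier (320,162), rack (438,194) with the tall tube at (418,199), tray (194,185). Scene view agrees. Next I build the point clouds.

```bash
cat > h.py <<'E'
from workcell import env
import numpy as np, cv2
from scipy.spatial.transform import Rotation as R
def rot(q): return R.from_quat(np.r_[q[1:],q[0]])
def cloud(d,c):
    v,u=np.mgrid[:400,:640].astype(float)
    K=np.array([[c['fx'],0,c['cx']],[0,c['fy'],c['cy']],[0,0,1]])
    n=cv2.undistortPoints(np.stack([u.ravel(),v.ravel()],1)[:,None],K,np.array([c['k1'],0,0,0.]))[:,0]
    z=d.ravel(); p=np.c_[n[:,0]*z,-n[:,1]*z,-z]
    return (rot(c['orientation']).apply(p)+c['position']).reshape(400,640,3)
def project(P,c):
    K=np.array([[c['fx'],0,c['cx']],[0,c['fy'],c['cy']],[0,0,1]])
    q=rot(c['orientation']).inv().apply(np.atleast_2d(P)-c['position'])*[1,-1,-1]
    return cv2.projectPoints(q,np.zeros(3),np.zeros(3),K,np.array([c['k1'],0,0,0.]))[0][:,0]
E
python3 - <<'E'
from h import *
for n in("top","scene"):
    c=env.camera_params(n); P=cloud(np.load(n+"0.npy"),c)
    d=np.load(n+"0.npy").copy(); X=P.reshape(-1,3)
    ok=(d.ravel()>0)&(X[:,0]>.2)&(X[:,0]<.9)&(abs(X[:,1])<.6)
    tab=X[ok&(abs(X[:,2])<.015)]; print(n,"table z",np.median(tab[:,2]),tab[:,2].std())
    m=(ok&(X[:,2]>.015)&(X[:,2]<.2)).reshape(400,640).astype(np.uint8)
    k,l,s,ce=cv2.connectedComponentsWithStats(m)
    for i in range(1,k):
        if s[i,4]<30: continue
        Q=P[l==i]; zt=np.percentile(Q[:,2],95); T=Q[Q[:,2]>zt-.008]
        r=cv2.minAreaRect(Q[:,:2].astype(np.float32))
        print(ce[i].round(),s[i,4],"ztop %.3f"%zt,"top mean",T.mean(0).round(4),"mid",((T.min(0)+T.max(0))/2).round(4)[:2],"rect",np.round(r[0],4),np.round(r[1],3),round(r[2],1))
c=cv2.imread("pics/top0.png")[110:290,150:490]
cv2.imwrite("pics/crop0.png",cv2.resize(c,None,fx=2.35,fy=2.35,interpolation=cv2.INTER_CUBIC))
E
```

```text
top table z 0.0007794810716938994 0.0033211500067472097
[391. 122.] 475 ztop 0.026 top mean [ 0.7486 -0.2135  0.0221] mid [ 0.7488 -0.214 ] rect [ 0.7496 -0.2135] [0.069 0.066] 45.7
[248. 131.] 1250 ztop 0.071 top mean [0.7256 0.2163 0.0673] mid [0.7249 0.2164] rect [0.7243 0.2164] [0.086 0.123] 3.7
[316. 156.] 1040 ztop 0.112 top mean [0.6769 0.0356 0.1103] mid [0.6778 0.0349] rect [0.6333 0.0053] [0.161 0.161] 78.4
[334. 151.] 199 ztop 0.094 top mean [ 0.6626 -0.0388  0.0908] mid [ 0.6628 -0.0381] rect [ 0.6612 -0.0388] [0.04 0.04] 75.0
[186. 184.] 778 ztop 0.070 top mean [0.5692 0.4332 0.0668] mid [0.5693 0.4329] rect [0.5695 0.3917] [0.117 0.177] 4.9
[439. 194.] 845 ztop 0.123 top mean [ 0.5117 -0.2714  0.1213] mid [ 0.5109 -0.2714] rect [ 0.5292 -0.3449] [0.057 0.208] 14.1
[321. 229.] 181 ztop 0.090 top mean [0.4298 0.0041 0.0869] mid [0.4298 0.0042] rect [0.4295 0.0041] [0.04 0.04] 58.3
[380. 226.] 146 ztop 0.122 top mean [ 0.4369 -0.1643  0.1184] mid [ 0.4366 -0.1643] rect [ 0.4366 -0.1634] [0.034 0.033] 0.5
[270. 238.] 129 ztop 0.090 top mean [0.4051 0.1505 0.0862] mid [0.404
[... 990 characters left out ...]
p mean [0.4317 0.0062 0.0858] mid [0.4294 0.0055] rect [0.4325 0.0062] [0.039 0.042] 58.8
[200. 213.] 1737 ztop 0.120 top mean [ 0.5138 -0.2699  0.1201] mid [ 0.5126 -0.2709] rect [ 0.5286 -0.3432] [0.061 0.205] 14.3
[480. 212.] 1004 ztop 0.068 top mean [0.5723 0.4353 0.0663] mid [0.5714 0.436 ] rect [0.5705 0.3947] [0.121 0.18 ] 4.3
[334. 247.] 2278 ztop 0.110 top mean [0.6799 0.0369 0.1097] mid [0.6782 0.0374] rect [0.6323 0.0079] [0.162 0.163] 78.5
[423. 269.] 1987 ztop 0.069 top mean [0.7291 0.218  0.066 ] mid [0.7271 0.2189] rect [0.7276 0.2191] [0.086 0.124] 1.7
[248. 293.] 729 ztop 0.023 top mean [ 0.7526 -0.2124  0.0197] mid [ 0.751  -0.2125] rect [ 0.7512 -0.2123] [0.07  0.067] 46.3
```

View pics/crop0.png

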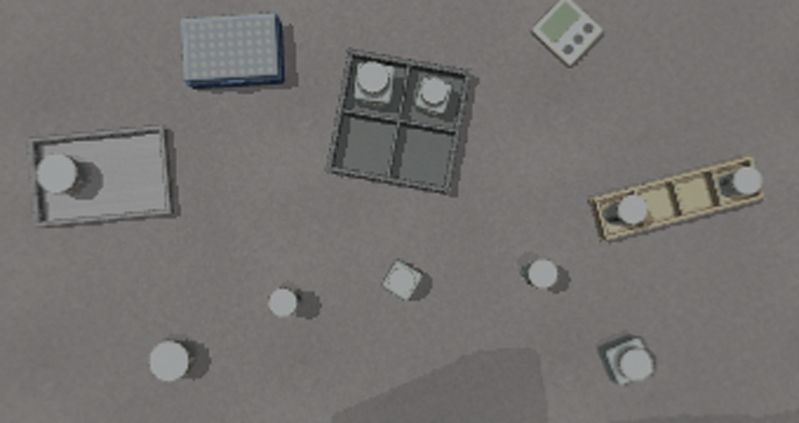

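```bash
cat > plan.py <<'E'
# args: waypoints x,y,z,jawdeg ; prints shift (m) and turn (deg) from measured pose, chained
import sys
from h import *
s=env.get_state(); p=s['tcp_pos']; r=rot(s['orientation'])
print("t %.2f"%s['clock'],"tcp",p.round(4),"jaw %.1f"%np.degrees(np.arctan2(*r.apply([0,1,0])[[1,0]])),"gap %.4f"%s['finger_gap'],"F",s['wrist_force'].round(1),"j",s['joint_pos'].round(2))
for a in sys.argv[1:]:
    x,y,z,j=map(float,a.split(',')); t=np.radians(j)
    Y=np.array([np.cos(t),np.sin(t),0]); Z=np.array([0,0,-1.])
    T=R.from_matrix(np.c_[np.cross(Y,Z),Y,Z]); P=np.array([x,y,z])
    print(a,"->",r.inv().apply(P-p).round(4),(r.inv()*T).as_rotvec(degrees=True).round(1)); p,r=P,T
E
python3 plan.py .3278,-.273,.18,22 .3278,-.273,.074,22
```

```text
t 0.10 tcp [ 0.1521 -0.5541  0.2305] jaw -74.7 gap 0.0854 F [-0.1 -0.5 -0.4] j [-1.44  0.31  0.05  1.3   0.    1.43]
.3278,-.273,.18,22 -> [ 0.2438 -0.2245  0.0509] [ -0.1  -0.1 -96.7]
.3278,-.273,.074,22 -> [0.    0.    0.106] [0. 0. 0.]
```

```bash
python3 -m creep '[[0.24,-0.22,0.05,0,0,-68],[0.24,-0.22,0.05,0,0,-68],[0.24,-0.22,0.05,0,0,-68],[0.24,-0.22,0.05,0,0,-68],[0.24,-0.22,0.05,0,0,-68],[0.24,-0.22,0.05,0,0,-68],[0.24,-0.22,0.05,0,0,-68],[0.24,-0.22,0.05,0,0,-68]]' 0.08 40
python3 plan.py .3278,-.273,.17,22 .3278,-.273,.074,22
```

```text
clock: 0.9
tcp_pos: [0.326, -0.2749, 0.1804]
orientation: [-0.001, 0.743, 0.669, 0.0]
wrist_force: [-0.1, -0.1, 0.8]
finger_gap: 0.08
t 0.90 tcp [ 0.326  -0.2749  0.1804] jaw -6.0 gap 0.0800 F [-0.1 -0.1  0.8] j [-0.89  0.05 -0.4   1.12  0.    0.79]
.3278,-.273,.17,22 -> [0.002  0.0017 0.0104] [ -0.   -0.2 -28. ]
.3278,-.273,.074,22 -> [0.    0.    0.096] [0. 0. 0.]
```

```bash
python3 -m creep '[[0.002,0.002,0.01,0,0,-8],[0.002,0.002,0.01,0,0,-16],[0.002,0.002,0.01,0,0,-24],[0.002,0.002,0.03,0,0,-28],[0.002,0.002,0.06,0,0,-28],[0.002,0.002,0.085,0,0,-28],[0.002,0.002,0.1,0,0,-28],[0.002,0.002,0.107,0,0,-28]]'
python3 plan.py .3278,-.273,.074,22
python3 - <<'E'
from h import *
p,d=env.read_camera("wrist"); cv2.imwrite("pics/w1.png",p)
E
```

```text
clock: 1.7
tcp_pos: [0.3266, -0.2759, 0.0726]
orientation: [-0.002, 0.564, 0.826, 0.0]
wrist_force: [-0.4, -0.3, -0.4]
finger_gap: 0.0802
t 1.70 tcp [ 0.3266 -0.2759  0.0726] jaw 21.3 gap 0.0802 F [-0.4 -0.3 -0.4] j [-0.89  0.15 -0.58  0.84 -0.    0.31]
.3278,-.273,.074,22 -> [ 0.0023  0.0022 -0.0014] [-0.1 -0.2 -0.7]
```

View pics/w1.png

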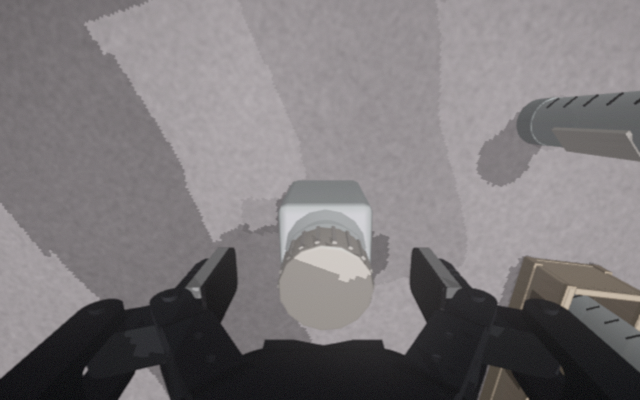

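The cap (326,290) is centred between the pads (237…412) and the body faces are square to the jaws. Close and lift.

```bash
python3 -m creep '[[0.002,0,-0.001,0,0,0],[0.002,0,-0.001,0,0,0],[0.002,0,-0.001,0,0,0],[0.002,0,-0.001,0,0,0],[0.002,0,-0.001,0,0,0],[0.002,0,-0.001,0,0,0],[0.002,0,-0.001,0,0,0],[0.002,0,-0.001,0,0,0]]' 0.02 50
python3 -m creep '[[0,0,-0.005,0,0,0],[0,0,-0.015,0,0,0],[0,0,-0.03,0,0,0],[0,0,-0.05,0,0,0],[0,0,-0.075,0,0,0],[0,0,-0.1,0,0,0],[0,0,-0.12,0,0,0],[0,0,-0.13,0,0,0]]'
python3 plan.py .588,-.023,.20,-11.8 .588,-.023,.078,-11.8
```

```text
clock: 2.55
tcp_pos: [0.3275, -0.2759, 0.0764]
orientation: [0.001, 0.564, 0.826, -0.0]
wrist_force: [0.9, 0.7, 6.1]
finger_gap: 0.0366
clock: 3.35
tcp_pos: [0.3274, -0.2759, 0.2076]
orientation: [0.001, 0.564, 0.826, -0.0]
wrist_force: [-0.3, -0.6, -1.8]
finger_gap: 0.0369
t 3.35 tcp [ 0.3274 -0.2759  0.2076] jaw 21.3 gap 0.0369 F [-0.3 -0.6 -1.8] j [-0.89  0.04 -0.35  1.18 -0.    0.31]
.588,-.023,.20,-11.8 -> [0.1407 0.3348 0.0075] [ 0.1  0.2 33.1]
.588,-.023,.078,-11.8 -> [0.    0.    0.122] [0. 0. 0.]
```

```bash
python3 -m creep '[[0.007,0.017,-0.02,0,0,4],[0.028,0.067,-0.03,0,0,8],[0.049,0.117,-0.03,0,0,14],[0.067,0.16,-0.03,0,0,20],[0.086,0.205,-0.03,0,0,26],[0.105,0.25,-0.03,0,0,30],[0.122,0.29,-0.02,0,0,33],[0.133,0.317,-0.01,0,0,33]]'
python3 plan.py .588,-.023,.14,-11.8 .588,-.023,.081,-11.8
```

```text
clock: 4.15
tcp_pos: [0.5756, -0.0333, 0.2147]
orientation: [0.0, 0.775, 0.632, 0.0]
wrist_force: [0.6, -0.8, -1.2]
finger_gap: 0.0366
t 4.15 tcp [ 0.5756 -0.0333  0.2147] jaw -11.6 gap 0.0366 F [ 0.6 -0.8 -1.2] j [-0.2   0.32  0.02  1.27  0.    1.58]
.588,-.023,.14,-11.8 -> [0.0125 0.01   0.0747] [ 0.  -0.   0.2]
.588,-.023,.081,-11.8 -> [0.    0.    0.059] [0. 0. 0.]
```

```bash
python3 -m creep '[[0.008,0.007,0.005,0,0,0],[0.013,0.01,0.015,0,0,0],[0.013,0.01,0.035,0,0,0],[0.013,0.01,0.055,0,0,0],[0.013,0.01,0.075,0,0,0],[0.013,0.01,0.095,0,0,0],[0.013,0.01,0.11,0,0,0],[0.013,0.01,0.118,0,0,0]]'
python3 plan.py .588,-.023,.081,-11.8
python3 - <<'E'
from h import *
c=env.camera_params("wrist");p,d=env.read_camera("wrist"); cv2.imwrite("pics/w2.png",p)
E
```

```text
clock: 4.95
tcp_pos: [0.5841, -0.0264, 0.0956]
orientation: [-0.001, 0.776, 0.631, -0.001]
wrist_force: [-0.1, 0.0, -2.0]
finger_gap: 0.0365
t 4.95 tcp [ 0.5841 -0.0264  0.0956] jaw -11.8 gap 0.0365 F [-0.1  0.  -2. ] j [-0.18  0.41 -0.16  1.01 -0.    1.59]
.588,-.023,.081,-11.8 -> [0.0041 0.0031 0.0146] [-0.2  0.   0. ]
```

View pics/w2.png

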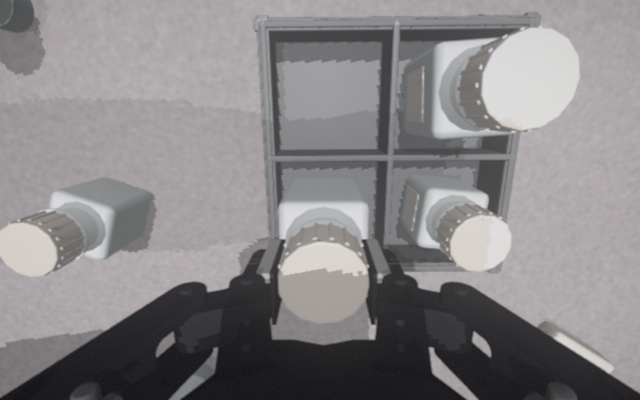

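The large bottle (324,220) sits inside its bay, square to the walls. Lower to the floor and release.

```bash
python3 -m creep '[[0.002,0.002,0.004,0,0,0],[0.003,0.003,0.007,0,0,0],[0.003,0.003,0.009,0,0,0],[0.003,0.003,0.011,0,0,0],[0.003,0.003,0.012,0,0,0],[0.003,0.003,0.013,0,0,0],[0.003,0.003,0.014,0,0,0],[0.003,0.003,0.015,0,0,0]]'
python3 plan.py
```

```text
clock: 5.8
tcp_pos: [0.5897, -0.023, 0.0823]
orientation: [0.0, 0.775, 0.632, 0.0]
wrist_force: [0.7, -0.1, -1.4]
finger_gap: 0.0366
t 5.80 tcp [ 0.5897 -0.023   0.0823] jaw -11.7 gap 0.0366 F [ 0.7 -0.1 -1.4] j [-0.17  0.43 -0.17  0.98 -0.    1.6 ]
```

```bash
python3 -m creep '[[0,0,0.001,0,0,0],[0,0,0.0015,0,0,0],[0,0,0.002,0,0,0],[0,0,0.0025,0,0,0],[0,0,0.003,0,0,0],[0,0,0.003,0,0,0],[0,0,0.003,0,0,0],[0,0,0.003,0,0,0]]'
```

```text
clock: 6.6
tcp_pos: [0.5899, -0.0229, 0.0805]
orientation: [0.0, 0.775, 0.632, 0.0]
wrist_force: [-2.4, 0.9, 7.0]
finger_gap: 0.0369
```

Contact with the floor. Open and rise.

```bash
python3 -m creep '[[0,0,-0.001,0,0,0],[0,0,-0.001,0,0,0],[0,0,-0.001,0,0,0],[0,0,-0.001,0,0,0],[0,0,-0.01,0,0,0],[0,0,-0.04,0,0,0],[0,0,-0.07,0,0,0],[0,0,-0.09,0,0,0]]' 0.06
python3 plan.py .4305,.005,.13,-31.5 .4305,.005,.056,-31.5
```

```text
clock: 7.4
tcp_pos: [0.5905, -0.0231, 0.1721]
orientation: [0.001, 0.775, 0.632, 0.001]
wrist_force: [1.1, -0.2, 0.3]
finger_gap: 0.0602
t 7.40 tcp [ 0.5905 -0.0231  0.1721] jaw -11.7 gap 0.0602 F [ 1.1 -0.2  0.3] j [-0.17  0.36 -0.03  1.18 -0.    1.6 ]
.4305,.005,.13,-31.5 -> [-0.0048 -0.1625  0.0416] [ 0.2 -0.  19.8]
.4305,.005,.056,-31.5 -> [0.    0.    0.074] [0. 0. 0.]
```

```bash
python3 -m creep '[[-0.001,-0.045,0,0,0,5],[-0.003,-0.09,0.01,0,0,10],[-0.004,-0.13,0.03,0,0,15],[-0.005,-0.155,0.042,0,0,20],[-0.005,-0.1625,0.045,0,0,20],[-0.005,-0.1625,0.06,0,0,20],[-0.005,-0.1625,0.07,0,0,20],[-0.005,-0.1625,0.07,0,0,20]]' 0.072
python3 plan.py .4305,.005,.056,-31.5
```

```text
clock: 8.2
tcp_pos: [0.4298, 0.0048, 0.0987]
orientation: [-0.0, 0.873, 0.488, -0.0]
wrist_force: [0.2, -0.1, -0.4]
finger_gap: 0.0719
t 8.20 tcp [0.4298 0.0048 0.0987] jaw -31.6 gap 0.0719 F [ 0.2 -0.1 -0.4] j [-0.18  0.13 -0.54  0.91 -0.    1.95]
.4305,.005,.056,-31.5 -> [0.0005 0.0005 0.0427] [-0.   0.  -0.1]
```

```bash
python3 -m creep '[[0,0,0.01,0,0,0],[0,0,0.02,0,0,0],[0,0,0.03,0,0,0],[0,0,0.037,0,0,0],[0,0,0.041,0,0,0],[0,0,0.041,0,0,0],[0,0,0.041,0,0,0],[0,0,0.041,0,0,0]]'
python3 -m creep '[[0,0,0,0,0,0],[0,0,0,0,0,0],[0,0,0,0,0,0],[0,0,0,0,0,0],[0,0,0,0,0,0],[0,0,0,0,0,0],[0,0,0,0,0,0],[0,0,0,0,0,0]]' 0.015 50
python3 -m creep '[[0,0,-0.005,0,0,0],[0,0,-0.015,0,0,0],[0,0,-0.03,0,0,0],[0,0,-0.05,0,0,0],[0,0,-0.075,0,0,0],[0,0,-0.085,0,0,0],[0,0,-0.09,0,0,0],[0,0,-0.09,0,0,0]]'
python3 plan.py .6036,.0515,.13,-11.8
```

```text
clock: 9.0
tcp_pos: [0.4299, 0.0049, 0.0586]
orientation: [0.0, 0.873, 0.487, 0.0]
wrist_force: [-0.2, -0.3, 1.0]
finger_gap: 0.0723
clock: 9.8
tcp_pos: [0.4299, 0.0049, 0.0586]
orientation: [0.0, 0.873, 0.487, 0.0]
wrist_force: [-0.7, -0.4, 4.5]
finger_gap: 0.0301
clock: 10.6
tcp_pos: [0.4296, 0.0049, 0.1485]
orientation: [0.0, 0.873, 0.487, 0.0]
wrist_force: [-0.3, 0.3, -1.0]
finger_gap: 0.0302
t 10.60 tcp [0.4296 0.0049 0.1485] jaw -31.7 gap 0.0302 F [-0.3  0.3 -1. ] j [-0.18  0.08 -0.46  1.04 -0.    1.95]
.6036,.0515,.13,-11.8 -> [0.1309 0.1236 0.0185] [  0.   -0.  -19.9]
```

```bash
python3 -m creep '[[0.035,0.012,0,0,0,-4],[0.078,0.032,0,0,0,-8],[0.1,0.065,0,0,0,-13],[0.12,0.1,0,0,0,-18],[0.131,0.1235,0,0,0,-20],[0.131,0.1235,0.01,0,0,-20],[0.131,0.1235,0.025,0,0,-20],[0.131,0.1235,0.035,0,0,-20]]'
python3 plan.py .6036,.0515,.061,-11.8
```

```text
clock: 11.4
tcp_pos: [0.6013, 0.0517, 0.1103]
orientation: [-0.002, 0.775, 0.631, -0.002]
wrist_force: [-0.9, -0.2, 0.1]
finger_gap: 0.0302
t 11.40 tcp [0.6013 0.0517 0.1103] jaw -11.7 gap 0.0302 F [-0.9 -0.2  0.1] j [-0.05  0.43 -0.08  1.06 -0.    1.73]
.6036,.0515,.061,-11.8 -> [0.0003 0.0026 0.0493] [-0.3  0.   0.1]
```

```bash
python3 -m creep '[[0,0.001,0.01,0,0,0],[0,0.002,0.022,0,0,0],[0,0.002,0.034,0,0,0],[0,0.002,0.042,0,0,0],[0,0.002,0.045,0,0,0],[0,0.002,0.047,0,0,0],[0,0.002,0.048,0,0,0],[0,0.002,0.049,0,0,0]]'
python3 plan.py
```

```text
clock: 12.2
tcp_pos: [0.6058, 0.0512, 0.0647]
orientation: [0.0, 0.775, 0.632, 0.0]
wrist_force: [0.2, 0.1, -1.1]
finger_gap: 0.0306
t 12.20 tcp [0.6058 0.0512 0.0647] jaw -11.7 gap 0.0306 F [ 0.2  0.1 -1.1] j [-0.05  0.47 -0.14  0.96 -0.    1.73]
```

```bash
python3 -m creep '[[0,0,0.001,0,0,0],[0,0,0.0015,0,0,0],[0,0,0.002,0,0,0],[0,0,0.0025,0,0,0],[0,0,0.003,0,0,0],[0,0,0.0035,0,0,0],[0,0,0.004,0,0,0],[0,0,0.004,0,0,0]]'
```

```text
clock: 13.0
tcp_pos: [0.606, 0.0512, 0.0626]
orientation: [0.001, 0.775, 0.632, 0.001]
wrist_force: [-2.9, 0.3, 12.4]
finger_gap: 0.0309
```

```bash
python3 -m creep '[[0,0,-0.002,0,0,0],[0,0,-0.002,0,0,0],[0,0,-0.002,0,0,0],[0,0,-0.002,0,0,0],[0,0,-0.012,0,0,0],[0,0,-0.04,0,0,0],[0,0,-0.07,0,0,0],[0,0,-0.09,0,0,0]]' 0.056
python3 plan.py .335,.2955,.13,4.6 .335,.2955,.032,4.6
```

```text
clock: 13.8
tcp_pos: [0.6061, 0.0512, 0.153]
orientation: [0.001, 0.775, 0.632, 0.001]
wrist_force: [1.0, -0.0, -0.0]
finger_gap: 0.056
t 13.80 tcp [0.6061 0.0512 0.153 ] jaw -11.7 gap 0.0560 F [ 1. -0. -0.] j [-0.05  0.41 -0.01  1.15 -0.    1.73]
.335,.2955,.13,4.6 -> [ 0.1845 -0.3149  0.0223] [  0.1   0.  -16.3]
.335,.2955,.032,4.6 -> [0.    0.    0.098] [0. 0. 0.]
```

```bash
python3 -m creep '[[0.02,-0.035,0,0,0,-2],[0.045,-0.077,0,0,0,-4],[0.07,-0.12,0,0,0,-7],[0.095,-0.162,0,0,0,-10],[0.12,-0.205,0.01,0,0,-13],[0.145,-0.247,0.02,0,0,-16],[0.168,-0.287,0.022,0,0,-16],[0.184,-0.314,0.022,0,0,-16]]' 0.085
python3 plan.py .335,.2955,.032,4.6
```

```text
clock: 14.6
tcp_pos: [0.3322, 0.296, 0.1284]
orientation: [-0.0, 0.679, 0.734, -0.0]
wrist_force: [0.3, 0.9, 0.2]
finger_gap: 0.0851
t 14.60 tcp [0.3322 0.296  0.1284] jaw 4.4 gap 0.0851 F [0.3 0.9 0.2] j [ 0.55  0.13 -0.46  0.99  0.    2.04]
.335,.2955,.032,4.6 -> [-0.0007  0.0028  0.0964] [-0.1  0.  -0.2]
```

```bash
python3 -m creep '[[0,0.002,0.015,0,0,0],[0,0.003,0.035,0,0,0],[0,0.003,0.055,0,0,0],[0,0.003,0.075,0,0,0],[0,0.003,0.087,0,0,0],[0,0.003,0.094,0,0,0],[0,0.003,0.096,0,0,0],[0,0.003,0.096,0,0,0]]'
python3 -m creep '[[0,0,0,0,0,0],[0,0,0,0,0,0],[0,0,0,0,0,0],[0,0,0,0,0,0],[0,0,0,0,0,0],[0,0,0,0,0,0],[0,0,0,0,0,0],[0,0,0,0,0,0]]' 0.03 50
python3 -m creep '[[0,0,-0.005,0,0,0],[0,0,-0.015,0,0,0],[0,0,-0.03,0,0,0],[0,0,-0.05,0,0,0],[0,0,-0.075,0,0,0],[0,0,-0.085,0,0,0],[0,0,-0.09,0,0,0],[0,0,-0.09,0,0,0]]'
python3 plan.py .573,.353,.12,4.6
```

```text
clock: 15.4
tcp_pos: [0.3383, 0.2953, 0.0326]
orientation: [0.0, 0.68, 0.733, 0.0]
wrist_force: [1.4, -0.1, 0.7]
finger_gap: 0.0851
clock: 16.2
tcp_pos: [0.3383, 0.2954, 0.0331]
orientation: [0.0, 0.68, 0.733, 0.001]
wrist_force: [-2.1, 0.0, 5.2]
finger_gap: 0.0485
clock: 17.0
tcp_pos: [0.3382, 0.2952, 0.1226]
orientation: [0.0, 0.68, 0.733, 0.0]
wrist_force: [-0.3, -0.1, -1.1]
finger_gap: 0.0491
t 17.00 tcp [0.3382 0.2952 0.1226] jaw 4.3 gap 0.0491 F [-0.3 -0.1 -1.1] j [ 0.54  0.14 -0.46  0.97 -0.    2.03]
.573,.353,.12,4.6 -> [0.0398 0.2385 0.0028] [ 0.  -0.  -0.3]
```

```bash
python3 -m creep '[[0.005,0.03,0,0,0,0],[0.012,0.075,0,0,0,0],[0.02,0.12,0,0,0,0],[0.028,0.165,0,0,0,0],[0.035,0.205,0,0,0,0],[0.039,0.23,0.01,0,0,0],[0.04,0.2375,0.025,0,0,0],[0.04,0.2375,0.04,0,0,0]]'
python3 plan.py .573,.353,.036,4.6
```

```text
clock: 17.8
tcp_pos: [0.5718, 0.3525, 0.0792]
orientation: [-0.0, 0.68, 0.733, -0.001]
wrist_force: [-0.1, -0.9, -1.3]
finger_gap: 0.0489
t 17.80 tcp [0.5718 0.3525 0.0792] jaw 4.3 gap 0.0489 F [-0.1 -0.9 -1.3] j [ 0.43  0.58  0.07  1.07 -0.    1.93]
.573,.353,.036,4.6 -> [0.0005 0.0013 0.0432] [-0.1  0.1 -0.3]
```

```bash
python3 -m creep '[[0,0,0.01,0,0,0],[0,0,0.02,0,0,0],[0,0,0.03,0,0,0],[0,0,0.036,0,0,0],[0,0,0.038,0,0,0],[0,0,0.04,0,0,0],[0,0,0.041,0,0,0],[0,0,0.042,0,0,0]]'
python3 plan.py
```

```text
clock: 18.6
tcp_pos: [0.5722, 0.3532, 0.0408]
orientation: [0.0, 0.68, 0.733, 0.0]
wrist_force: [-0.1, 0.4, -0.3]
finger_gap: 0.0486
t 18.60 tcp [0.5722 0.3532 0.0408] jaw 4.3 gap 0.0486 F [-0.1  0.4 -0.3] j [ 0.43  0.6   0.02  0.99 -0.    1.93]
```

```bash
python3 -m creep '[[0,0,0.001,0,0,0],[0,0,0.002,0,0,0],[0,0,0.0025,0,0,0],[0,0,0.003,0,0,0],[0,0,0.0035,0,0,0],[0,0,0.004,0,0,0],[0,0,0.0045,0,0,0],[0,0,0.005,0,0,0]]'
```

```text
clock: 19.4
tcp_pos: [0.5719, 0.3533, 0.0371]
orientation: [0.0, 0.68, 0.733, 0.001]
wrist_force: [-4.4, -1.6, 12.5]
finger_gap: 0.0484
```

```bash
python3 -m creep '[[0,0,-0.002,0,0,0],[0,0,-0.002,0,0,0],[0,0,-0.002,0,0,0],[0,0,-0.002,0,0,0],[0,0,-0.012,0,0,0],[0,0,-0.04,0,0,0],[0,0,-0.08,0,0,0],[0,0,-0.1,0,0,0]]' 0.075
python3 plan.py .4065,.151,.13,14 .4065,.151,.057,14
```

```text
clock: 20.2
tcp_pos: [0.5731, 0.3536, 0.1394]
orientation: [0.001, 0.68, 0.733, 0.002]
wrist_force: [0.2, 0.3, -0.1]
finger_gap: 0.0748
t 20.20 tcp [0.5731 0.3536 0.1394] jaw 4.3 gap 0.0748 F [ 0.2  0.3 -0.1] j [ 0.43  0.54  0.16  1.19 -0.    1.93]
.4065,.151,.13,14 -> [-0.1894 -0.1815  0.0084] [ 0.2 -0.1 -9.7]
.4065,.151,.057,14 -> [0.    0.    0.073] [0. 0. 0.]
```

```bash
python3 -m creep '[[-0.02,-0.02,0,0,0,-1],[-0.052,-0.05,0,0,0,-3],[-0.085,-0.081,0,0,0,-5],[-0.118,-0.113,0,0,0,-7],[-0.15,-0.143,0,0,0,-10],[-0.175,-0.167,0,0,0,-10],[-0.189,-0.181,0.005,0,0,-10],[-0.189,-0.181,0.008,0,0,-10]]'
python3 plan.py .4065,.151,.057,14
```

```text
clock: 21.0
tcp_pos: [0.4038, 0.1494, 0.1278]
orientation: [-0.0, 0.614, 0.789, -0.0]
wrist_force: [0.4, 0.3, 0.3]
finger_gap: 0.0749
t 21.00 tcp [0.4038 0.1494 0.1278] jaw 14.2 gap 0.0749 F [0.4 0.3 0.3] j [ 0.17  0.1  -0.49  0.98 -0.    1.49]
.4065,.151,.057,14 -> [0.0009 0.003  0.0708] [-0.   0.   0.2]
```

```bash
python3 -m creep '[[0,0.002,0.012,0,0,0],[0.001,0.003,0.025,0,0,0],[0.001,0.003,0.04,0,0,0],[0.001,0.003,0.055,0,0,0],[0.001,0.003,0.065,0,0,0],[0.001,0.003,0.07,0,0,0],[0.001,0.003,0.071,0,0,0],[0.001,0.003,0.071,0,0,0]]'
python3 -m creep '[[0,0,0,0,0,0],[0,0,0,0,0,0],[0,0,0,0,0,0],[0,0,0,0,0,0],[0,0,0,0,0,0],[0,0,0,0,0,0],[0,0,0,0,0,0],[0,0,0,0,0,0]]' 0.02 40
python3 -m creep '[[0,0,-0.005,0,0,0],[0,0,-0.015,0,0,0],[0,0,-0.035,0,0,0],[0,0,-0.06,0,0,0],[0,0,-0.09,0,0,0],[0,0,-0.12,0,0,0],[0,0,-0.14,0,0,0],[0,0,-0.15,0,0,0]]'
python3 plan.py .535,-.3683,.2,14
python3 - <<'E'
from h import *
p,d=env.read_camera("wrist"); cv2.imwrite("pics/w3.png",p)
E
```

```text
clock: 21.8
tcp_pos: [0.4087, 0.1527, 0.0565]
orientation: [0.0, 0.613, 0.79, 0.0]
wrist_force: [0.1, 0.4, -0.6]
finger_gap: 0.075
clock: 22.6
tcp_pos: [0.4086, 0.1526, 0.0568]
orientation: [0.0, 0.613, 0.79, 0.0]
wrist_force: [-1.2, -0.8, 5.7]
finger_gap: 0.0339
clock: 23.4
tcp_pos: [0.4093, 0.1528, 0.2088]
orientation: [0.001, 0.613, 0.79, 0.001]
wrist_force: [0.3, 0.5, -0.4]
finger_gap: 0.0335
t 23.40 tcp [0.4093 0.1528 0.2088] jaw 14.3 gap 0.0335 F [ 0.3  0.5 -0.4] j [ 0.17  0.05 -0.33  1.18 -0.    1.49]
.535,-.3683,.2,14 -> [-0.536  -0.0073  0.009 ] [0.2 0.  0.3]
```

View pics/w3.png

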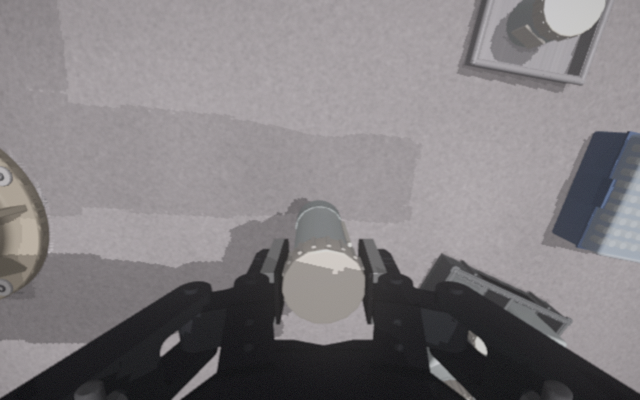

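```bash
python3 -m creep '[[-0.02,0,0,0,0,0],[-0.055,-0.001,0,0,0,0],[-0.1,-0.002,0,0,0,0],[-0.148,-0.002,0,0,0,0],[-0.196,-0.003,0,0,0,0],[-0.244,-0.004,0,0,0,0],[-0.292,-0.004,0,0,0,0],[-0.34,-0.005,0,0,0,0]]'
python3 -m creep '[[-0.045,0,0,0,0,0],[-0.085,-0.001,0,0,0,0],[-0.125,-0.002,0,0,0,0],[-0.16,-0.002,0,0,0,0],[-0.185,-0.002,0,0,0,0],[-0.196,-0.002,0,0,0,0],[-0.196,-0.002,0.005,0,0,0],[-0.196,-0.002,0.01,0,0,0]]'
python3 plan.py .535,-.3683,.115,14 .535,-.3683,.062,14
```

```text
clock: 24.25
tcp_pos: [0.4873, -0.1798, 0.2052]
orientation: [-0.001, 0.613, 0.79, -0.0]
wrist_force: [0.9, -0.2, -0.6]
finger_gap: 0.0337
clock: 25.05
tcp_pos: [0.5339, -0.3673, 0.1953]
orientation: [-0.001, 0.613, 0.79, 0.0]
wrist_force: [0.5, -0.3, -1.0]
finger_gap: 0.0337
t 25.05 tcp [ 0.5339 -0.3673  0.1953] jaw 14.4 gap 0.0337 F [ 0.5 -0.3 -1. ] j [-0.73  0.47  0.19  1.29  0.    0.59]
.535,-.3683,.115,14 -> [-0.0014  0.0009  0.0803] [-0.  -0.1  0.4]
.535,-.3683,.062,14 -> [0.    0.    0.053] [0. 0. 0.]
```

```bash
python3 -m creep '[[-0.001,0,0.01,0,0,0],[-0.001,0.001,0.025,0,0,0],[-0.001,0.001,0.045,0,0,0],[-0.001,0.001,0.06,0,0,0],[-0.001,0.001,0.072,0,0,0],[-0.001,0.001,0.079,0,0,0],[-0.001,0.001,0.081,0,0,0],[-0.001,0.001,0.081,0,0,0]]'
python3 plan.py .535,-.3683,.062,14
python3 - <<'E'
from h import *
p,d=env.read_camera("wrist"); cv2.imwrite("pics/w4.png",p)
E
```

```text
clock: 25.85
tcp_pos: [0.5356, -0.369, 0.1155]
orientation: [0.0, 0.613, 0.79, -0.0]
wrist_force: [-0.4, -0.4, -1.4]
finger_gap: 0.0336
t 25.85 tcp [ 0.5356 -0.369   0.1155] jaw 14.4 gap 0.0336 F [-0.4 -0.4 -1.4] j [-0.73  0.51  0.06  1.12 -0.    0.59]
.535,-.3683,.062,14 -> [ 0.0009 -0.0004  0.0535] [0.  0.  0.4]
```

View pics/w4.png

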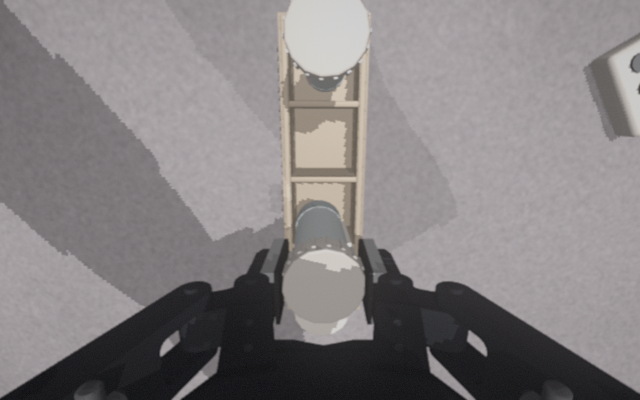

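Tube (318…323, 200–290) is over its cell, rack walls at columns 290–357; nudge +2 mm along tool y and lower.

```bash
python3 -m creep '[[0.001,0.001,0.006,0,0,0],[0.001,0.002,0.015,0,0,0],[0.001,0.002,0.026,0,0,0],[0.001,0.002,0.036,0,0,0],[0.001,0.002,0.043,0,0,0],[0.001,0.002,0.047,0,0,0],[0.001,0.002,0.049,0,0,0],[0.001,0.002,0.051,0,0,0]]'
python3 plan.py
```

```text
clock: 26.7
tcp_pos: [0.5373, -0.3679, 0.0643]
orientation: [0.0, 0.613, 0.79, -0.0]
wrist_force: [-0.1, -0.1, -0.3]
finger_gap: 0.0335
t 26.70 tcp [ 0.5373 -0.3679  0.0643] jaw 14.3 gap 0.0335 F [-0.1 -0.1 -0.3] j [-0.72  0.55 -0.01  1.01 -0.    0.6 ]
```

```bash
python3 -m creep '[[0,0,0.001,0,0,0],[0,0,0.002,0,0,0],[0,0,0.0025,0,0,0],[0,0,0.003,0,0,0],[0,0,0.0035,0,0,0],[0,0,0.004,0,0,0],[0,0,0.0045,0,0,0],[0,0,0.0045,0,0,0]]'
```

```text
clock: 27.5
tcp_pos: [0.5375, -0.3683, 0.0609]
orientation: [0.001, 0.613, 0.79, -0.0]
wrist_force: [-1.5, 0.8, 5.7]
finger_gap: 0.0339
```

```bash
python3 -m creep '[[0,0,-0.001,0,0,0],[0,0,-0.001,0,0,0],[0,0,-0.001,0,0,0],[0,0,-0.001,0,0,0],[0,0,-0.012,0,0,0],[0,0,-0.04,0,0,0],[0,0,-0.08,0,0,0],[0,0,-0.11,0,0,0]]' 0.06
python3 plan.py .4375,-.163,.17,14 .4375,-.163,.09,14
```

```text
clock: 28.3
tcp_pos: [0.5375, -0.368, 0.1728]
orientation: [0.001, 0.613, 0.79, -0.0]
wrist_force: [-0.2, -0.6, 1.1]
finger_gap: 0.0601
t 28.30 tcp [ 0.5375 -0.368   0.1728] jaw 14.3 gap 0.0601 F [-0.2 -0.6  1.1] j [-0.72  0.48  0.15  1.24 -0.    0.6 ]
.4375,-.163,.17,14 -> [ 0.2234 -0.0461  0.0024] [0.1 0.1 0.3]
.4375,-.163,.09,14 -> [0.   0.   0.08] [0. 0. 0.]
```

```bash
python3 -m creep '[[0.03,-0.006,-0.01,0,0,0],[0.075,-0.016,-0.01,0,0,0],[0.12,-0.026,-0.01,0,0,0],[0.165,-0.035,-0.005,0,0,0],[0.2,-0.042,0,0,0,0],[0.2235,-0.046,0,0,0,0],[0.2235,-0.046,0.005,0,0,0],[0.2235,-0.046,0.01,0,0,0]]' 0.075
python3 plan.py .4375,-.163,.09,14
```

```text
clock: 29.1
tcp_pos: [0.438, -0.1628, 0.1606]
orientation: [0.001, 0.613, 0.79, 0.0]
wrist_force: [0.2, 0.6, 0.2]
finger_gap: 0.0751
t 29.10 tcp [ 0.438  -0.1628  0.1606] jaw 14.4 gap 0.0751 F [0.2 0.6 0.2] j [-0.53  0.14 -0.35  1.07 -0.    0.79]
.4375,-.163,.09,14 -> [ 0.0001 -0.0006  0.0706] [0.1 0.1 0.4]
```

```bash
python3 -m creep '[[0,0,0.012,0,0,0],[0,0,0.025,0,0,0],[0,0,0.04,0,0,0],[0,0,0.055,0,0,0],[0,0,0.065,0,0,0],[0,0,0.07,0,0,0],[0,0,0.071,0,0,0],[0,0,0.071,0,0,0]]'
python3 -m creep '[[0,0,0,0,0,0],[0,0,0,0,0,0],[0,0,0,0,0,0],[0,0,0,0,0,0],[0,0,0,0,0,0],[0,0,0,0,0,0],[0,0,0,0,0,0],[0,0,0,0,0,0]]' 0.02 40
python3 -m creep '[[0,0,-0.005,0,0,0],[0,0,-0.015,0,0,0],[0,0,-0.035,0,0,0],[0,0,-0.06,0,0,0],[0,0,-0.09,0,0,0],[0,0,-0.12,0,0,0],[0,0,-0.14,0,0,0],[0,0,-0.15,0,0,0]]'
python3 plan.py .5245,-.319,.23,14
```

```text
clock: 29.9
tcp_pos: [0.4375, -0.1629, 0.0889]
orientation: [0.0, 0.613, 0.79, -0.0]
wrist_force: [-0.6, -0.4, -0.4]
finger_gap: 0.0752
clock: 30.7
tcp_pos: [0.4377, -0.1629, 0.0895]
orientation: [0.001, 0.613, 0.79, -0.0]
wrist_force: [-1.0, -0.9, 4.7]
finger_gap: 0.0337
clock: 31.5
tcp_pos: [0.438, -0.163, 0.2413]
orientation: [0.002, 0.613, 0.79, 0.0]
wrist_force: [0.6, -0.1, -1.0]
finger_gap: 0.0335
t 31.50 tcp [ 0.438  -0.163   0.2413] jaw 14.3 gap 0.0335 F [ 0.6 -0.1 -1. ] j [-0.53  0.1  -0.2   1.27 -0.    0.79]
.5245,-.319,.23,14 -> [-0.1726  0.0452  0.0118] [0.1 0.1 0.3]
```

```bash
python3 -m creep '[[-0.02,0.005,0,0,0,0],[-0.055,0.014,0,0,0,0],[-0.095,0.025,0,0,0,0],[-0.13,0.034,0,0,0,0],[-0.16,0.042,0,0,0,0],[-0.1725,0.045,0,0,0,0],[-0.1725,0.045,0,0,0,0],[-0.1725,0.045,0.005,0,0,0]]'
python3 -m creep '[[0,0,0.01,0,0,0],[0,0,0.025,0,0,0],[0,0,0.045,0,0,0],[0,0,0.06,0,0,0],[0,0,0.072,0,0,0],[0,0,0.08,0,0,0],[0,0,0.083,0,0,0],[0,0,0.083,0,0,0]]'
python3 plan.py .5245,-.319,.0935,14
python3 - <<'E'
from h import *
p,d=env.read_camera("wrist"); cv2.imwrite("pics/w5.png",p)
E
```

```text
clock: 32.3
tcp_pos: [0.5233, -0.3183, 0.2334]
orientation: [-0.0, 0.613, 0.79, 0.0]
wrist_force: [-0.3, -0.6, -1.0]
finger_gap: 0.0337
clock: 33.1
tcp_pos: [0.5235, -0.3183, 0.1507]
orientation: [-0.0, 0.613, 0.79, -0.0]
wrist_force: [-0.6, -0.2, -1.2]
finger_gap: 0.0336
t 33.10 tcp [ 0.5235 -0.3183  0.1507] jaw 14.4 gap 0.0336 F [-0.6 -0.2 -1.2] j [-0.68  0.42  0.    1.15 -0.    0.64]
.5245,-.319,.0935,14 -> [-0.0009  0.0008  0.0572] [-0.  -0.   0.4]
```

View pics/w5.png

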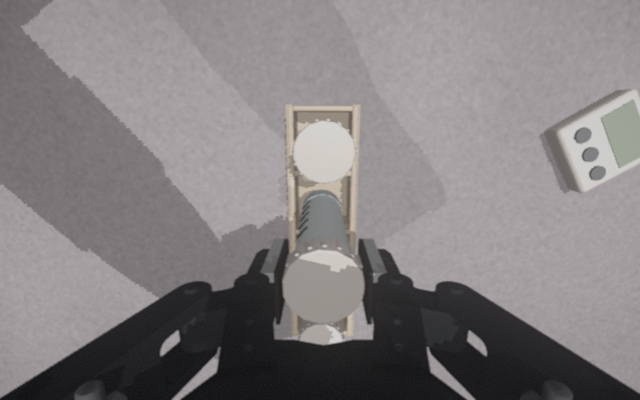

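Tube foot (320,195) is centred between the rack walls (295–353), between the fixed tall tube's cap (324,150) and the placed short tube (322,335). Lower.

```bash
python3 -m creep '[[-0.001,0.001,0.006,0,0,0],[-0.001,0.001,0.016,0,0,0],[-0.001,0.001,0.028,0,0,0],[-0.001,0.001,0.038,0,0,0],[-0.001,0.001,0.046,0,0,0],[-0.001,0.001,0.05,0,0,0],[-0.001,0.001,0.052,0,0,0],[-0.001,0.001,0.054,0,0,0]]'
python3 plan.py
```

```text
clock: 33.95
tcp_pos: [0.525, -0.3195, 0.0968]
orientation: [0.0, 0.613, 0.79, -0.0]
wrist_force: [0.1, 0.7, -0.9]
finger_gap: 0.0335
t 33.95 tcp [ 0.525  -0.3195  0.0968] jaw 14.3 gap 0.0335 F [ 0.1  0.7 -0.9] j [-0.68  0.46 -0.08  1.04 -0.    0.64]
```

```bash
python3 -m creep '[[0,0,0.001,0,0,0],[0,0,0.002,0,0,0],[0,0,0.0025,0,0,0],[0,0,0.003,0,0,0],[0,0,0.0035,0,0,0],[0,0,0.004,0,0,0],[0,0,0.0045,0,0,0],[0,0,0.0045,0,0,0]]'
```

```text
clock: 34.75
tcp_pos: [0.5252, -0.3199, 0.0935]
orientation: [0.001, 0.613, 0.79, -0.0]
wrist_force: [-1.9, 0.7, 5.4]
finger_gap: 0.0336
```

Contact. Release, rise, and back off toward the robot's right so the cameras see the result.

```bash
python3 -m creep '[[0,0,-0.001,0,0,0],[0,0,-0.001,0,0,0],[0,0,-0.001,0,0,0],[0,0,-0.001,0,0,0],[0,0,-0.012,0,0,0],[0,0,-0.04,0,0,0],[0,0,-0.08,0,0,0],[0,0,-0.12,0,0,0]]' 0.06
python3 -m creep '[[-0.01,-0.01,-0.02,0,0,0],[-0.04,-0.04,-0.02,0,0,0],[-0.07,-0.07,-0.02,0,0,0],[-0.1,-0.1,-0.02,0,0,0],[-0.13,-0.13,-0.02,0,0,0],[-0.15,-0.15,-0.02,0,0,0],[-0.16,-0.16,-0.02,0,0,0],[-0.16,-0.16,-0.02,0,0,0]]'
python3 - <<'E'
from h import *
print(env.get_state()['tcp_pos'])
for n in("top","scene"):
    c=env.camera_params(n); p,d=env.read_camera(n); cv2.imwrite(f"pics/{n}1.png",p)
    P=cloud(d,c)
    for nm,x,y,h in (("large",.588,-.023,.11),("small",.6036,.0515,.09),("jar",.573,.353,.066),("short",.535,-.368,.089),("tall",.524,-.319,.121),("tip",.726,.217,.066),("timer",.75,-.213,.022)):
        r=.075 if nm=="tip" else .05 if nm=="timer" else .027
        Q=P[(np.hypot(P[...,0]-x,P[...,1]-y)<r)&(P[...,2]>h-.012)&(P[...,2]<h+.03)]
        print(n,nm,len(Q),"exp h",h,Q.mean(0).round(4) if len(Q) else "", "z sd",Q[:,2].std().round(4))
a=cv2.imread("pics/top1.png")[110:290,150:490];b=cv2.imread("pics/scene1.png")[120:310,140:530]
f=lambda i:cv2.resize(i,(560,290),interpolation=cv2.INTER_CUBIC)
cv2.imwrite("pics/final.png",np.vstack([f(a),f(b)]))
E
```

```text
clock: 35.55
tcp_pos: [0.5244, -0.3189, 0.2139]
orientation: [-0.0, 0.613, 0.79, -0.0]
wrist_force: [0.8, -1.1, 0.9]
finger_gap: 0.0603
clock: 36.35
tcp_pos: [0.4085, -0.5153, 0.2324]
orientation: [0.0, 0.614, 0.789, -0.0]
wrist_force: [0.4, 0.9, -0.5]
finger_gap: 0.0601
[ 0.40845046 -0.51528779  0.23244619]
top large 141 exp h 0.11 [ 0.5892 -0.0218  0.1106] z sd 0.0035
top small 101 exp h 0.09 [0.6054 0.0501 0.0902] z sd 0.0034
top jar 212 exp h 0.066 [0.5688 0.3516 0.0662] z sd 0.0034
top short 127 exp h 0.089 [ 0.5331 -0.3677  0.0888] z sd 0.0035
top tall 132 exp h 0.121 [ 0.5237 -0.3199  0.1213] z sd 0.0029
top tip 1105 exp h 0.066 [0.7249 0.2162 0.066 ] z sd 0.0032
top timer 500 exp h 0.022 [ 0.7488 -0.2131  0.0207] z sd 0.0032
scene large 190 exp h 0.11 [ 0.5924 -0.02    0.109 ] z sd 0.0031
scene small 142 exp h 0.09 [0.6088 0.052  0.0885] z sd 0.0036
scene jar 255 exp h 0.066 [0.5718 0.3527 0.0654] z sd 0.0034
scene short 146 exp h 0.089 [ 0.5364 -0.3665  0.087 ] z sd 0.0034
scene tall 162 exp h 0.121 [ 0.5267 -0.3192  0.1194] z sd 0.0034
scene tip 1560 exp h 0.066 [0.7304 0.2173 0.0656] z sd 0.0026
scene timer 759 exp h 0.022 [ 0.7533 -0.2123  0.0193] z sd 0.0024
```

View pics/final.png

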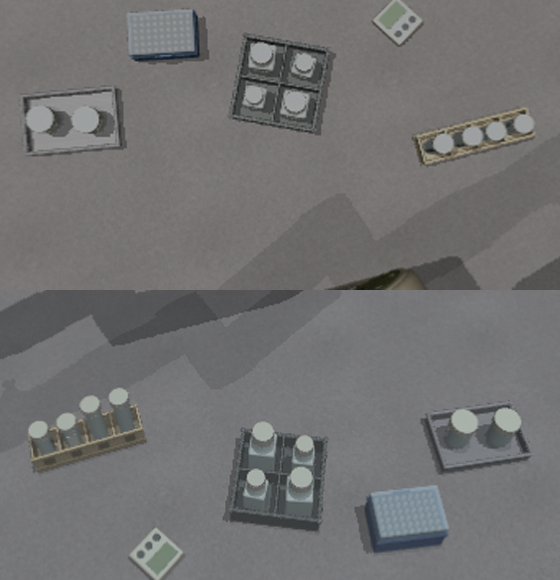

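All five stand in their holders: carrier full at (280,80), rack row at (475,135) and jar at (85,120). The tip box and timer haven't moved, so I'm handing in.

```bash
python3 -c "
from workcell import env
print(env.hand_in())"
```

```text
the job is handed in; nothing more can be done
None
```

All five containers are in their holders and let go: both bottles in the carrier's free bays, both tubes in the rack's middle cells, and the jar in the tray beside the other one. I handed in at about 36 s of the 122 s allowed. I lowered each container until the wrist force showed floor contact (5 to 13 N) before releasing it.

- **Heights:** in the last top and scene views, every cap is within about 2 mm of its height when standing flat, and the pictures show all five upright.
- **Tip box and timer:** they measure within about 3 mm of where they started, which is within camera noise.
- **Disagreement:** the two cameras differ by 2 to 5 mm in x, which fits their calibration and is well inside the tolerances. No check failed.

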